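# Open the vacuum-line valve by one turn and start the pump

### The arm

A 6-joint arm with a two-finger parallel gripper is mounted at the origin on the work surface. World frame = base frame: x ahead of the robot, y to its left, z up, the work surface at z = 0. Lengths are in mm, angles in rad, forces in N, time in s.
With the tool pointing down it reaches from about 150 to 775 mm from the base axis. Payload 6.1 kg.
Tool frame: the origin (TCP) lies midway between the tips of the shut fingers; the grasp point (between the pads) lies 19 mm behind it; z points along the fingers, y is the direction in which the jaws open and shut (so a half turn about z gives the same grasp; the last joint's range is limited). The gripper opens to 85 mm and grips with 20 to 120 N. Pads are 22 mm wide; open, the fingers measure 114 mm over their backs; the gripper's body (76 mm by 85 mm) begins 54 mm behind the grasp point. The pads swing forward as they close: fully open they stand 13 mm farther back than shut.
Start: joints at [1.26, 0.126, -0.04, 1.405, 0, 1.571], TCP at [160.549, 499.832, 231.295] pointing down, gripper open.
Joint ranges: [-2.72, 2.72], [-0.95, 1.95], [-1.27, 1.35], [-1.78, 2.02], [-1.46, 1.47], [-3.14, 3.14]. Speed limits (rad/s): [2.39, 2.39, 3.01, 3.14, 3.14, 3.14].

### API

Orientations are given as a unit quaternion [w, x, y, z].
In Python, from plant import status, vision, r gives the robot as it stands.
- The arm moves only by the tool step_arm, never from a script. Its argument "series" is text: rows parted by semicolons, each of 7 numbers parted by spaces: the opening, from 0 (shut) to 1 (fully open), then the shift along the tool's x, y, z in mm, then the turn, a rotation vector about the tool's x, y, z in degrees. In form: fingers x y z ax ay az; .... A call has 1 to 5 rows; each row shifts and turns the pose as measured when the row begins, along the tool's axes as they then stand; what a row does not reach is not made up. A row lasts 1/8 s, in which the tool goes at most 62.5 mm and 10.7 degrees, less where a joint would pass 70% of its speed; a pose out of reach is approached as far as the arm can. A call with a gripper value outside its range is refused whole. The fingers move at their own pace and stop on an object; "force" is the grip in N (left out, the last holds). Time passes only in rows, so rows that do not move let the fingers close. It gives the time, the measured TCP pose, the force and the opening at its end, in the units of the state.
- status.sense(): the state, without advancing time (a new reading comes with each control period).
- vision.snapshot(name): name is "side" or "top"; returns a dict with "img" (400x640x3 uint8, blue, green, red), "K" (3x3 intrinsics, pixels), "rvec" (rotation vector, rad) and "tvec" (3), from world to camera coordinates, as OpenCV has them. Camera axes: x right, y down, z forward; pixel columns grow to the right and rows downward; lengths in mm; the calibration is good to about 2 mm. A picture is of the moment at which its call begins. There is no depth.
- r.sign_off(): hands the job in, once; it reports no verdict.
The state is a dict: "clock": time; "joint_pos": joint angles; "qd": joint speeds; "joint_torque": joint torques, N m; "position": TCP position; "orientation": TCP orientation; "wrist_force": force on the tool from outside, world axes, zero at the start; "torque": the same for the moment, N m; "gripper_width": finger opening in mm.
Only numpy, scipy, OpenCV 4.12 (cv2) and the standard library are available. Lean on these libraries where they do the work, as an engineer would, in place of code of your own. Each camera call takes 0.05 s, during which the arm holds its last target. There are 200 camera calls.

### The job

Without gripping anything, push the red valve wheel round counter-clockwise (seen from above) by its upright yellow handle through exactly one full turn, so that the handle stands at the yellow mark again and the wheel is left at rest. Then press the green button of the pump's switch box fully down with a fingertip and let it come up again. Push gently; do not press the red button, do not shift or lift the switch box, and leave the glassware, bottles and wrench where they stand.

Things in the scene. Friction and masses are not known exactly. Their poses are not given: they have to be found in the camera images.
- valve: steel valve bolted to the bench: round foot 150 mm across, two pipe stubs reaching 94 mm to either side at 42 mm height, topped by the red hand wheel. Origin on the wheel's axis at the bench top, z up; its -x axis points to the yellow mark. Its place and yaw on the bench vary
- axis (a point): centre of the hand wheel, on its upright axis, 120 mm above the bench (fixed). The wheel lies level: rim 172 mm across its outside, 12 mm thick (top at 126 mm), three spokes of 12 mm, hub up to 135 mm
- mark (a point): top of the fixed yellow mark beside the wheel, 103 mm above the bench and 103 mm from the axis: a 16 mm stub on an arm that passes under the rim
- handle (a point): point on the wheel's upright yellow handle: a round bar of 20 mm diameter standing on one spoke, its axis 65 mm from the wheel's axis; it rises from a 24 mm collar (130 mm above the bench) to its top at 188 mm; this point lies on its axis at 160 mm. It moves with the wheel
- wheel (a joint): turn of the wheel in rad: 0 at the start (valve shut against its stop, handle at the yellow mark), growing counter-clockwise seen from above; 6.283 is one turn. No spring, no stop at one turn: it turns on freely to 9.4. Stiff: about 3.5 N at the handle turns it, and it stays where it is left
- box: loose grey pump switch box of about 0.9 kg, 85 x 130 mm, 53 mm high, with a green button at its +y side and a red one at its -y side (its own axes), 66 mm apart. Origin at the centre of its underside, z up. It and the valve may have changed sides
- start_top (a point): centre of the top of the green start button (32 mm across); press it straight down
- start (a joint): travel of the green button in m: 0 up, 0.006 fully down; a spring, 5 N fully down, sends it back
- stop_top (a point): centre of the top of the red stop button (32 mm across), not to be pressed
- stop (a joint): travel of the red button in m: 0 up, 0.006 down
- beaker: loose glass beaker, 68 mm across, 85 mm high; origin at the centre of its underside
- flask: loose green conical flask, 74 mm across, 108 mm high; origin at the centre of its underside
- amber: loose amber bottle with black cap, 64 mm across, 140 mm high; origin at the centre of its underside
- reagent: loose white bottle with blue cap, 70 mm across, 130 mm high; origin at the centre of its underside
- jar: loose low glass jar with white cap, 50 mm across, 55 mm high; origin at the centre of its underside
- wrench: loose steel wrench 180 mm long, lying flat on the bench near the robot; origin under its middle, its length along x

How it is judged:
By the outcome, as a careful person would: the job done as asked, in the order asked, and still so for the second after the job is handed in, with the robot touching nothing.
It also fails if it takes over 72 s, if anything falls off the work surface, if the arm or the gripper's body presses on something with over 40 N, if the wrist force passes 120 N, or if a joint passes its speed limit or range.

## Working session

There is one attempt and no reset: what is moved stays moved. The work goes in short steps, Python scripts to look and compute and a tool call to move; the robot and the scene stay as the last step left them, time stands still between calls to the robot, and variables do not carry over. Pictures are saved under pics/ and viewed, about 8 in all and at most 12, crops included, and the job is handed in when it is done.

Besides the shell and the picture viewer there is one more tool, called after "Call:" as name(argument=value, ...), one argument or row to a line, values as JSON. step_arm: Moves the arm, as the interface text tells. Its arguments: {"type":"object","properties":{"series":{"type":"string"},"force":{"type":"number"}},"required":["series"]}

```bash
mkdir -p pics
python3 - <<'E'
from plant import status, vision, r
import cv2
s=status.sense(); print({k:s[k] for k in ('clock','position','orientation','gripper_width','wrist_force')})
for n in('top','side'):
    v=vision.snapshot(n); cv2.imwrite(f'pics/{n}0.png',v['img']); print(n,v['K'],v['rvec'],v['tvec'])
E
```

```text
{'clock': 0.0, 'position': array([160.43728661, 499.45426965, 230.51091234]), 'orientation': array([-1.12160156e-04,  1.54765961e-01,  9.87950826e-01, -8.06779535e-04]), 'gripper_width': 85.50704354000248, 'wrist_force': array([ 0.86410497,  1.4667241 , -0.30124079])}
top [[368.09338561   0.         318.24837737]
 [  0.         368.09338561 199.47409659]
 [  0.           0.           1.        ]] [ 2.13293881 -2.15417231  0.16016986] [ -6.39754654 581.43201616 810.14385235]
side [[454.11430342   0.         317.10953534]
 [  0.         454.11430342 196.14434384]
 [  0.           0.           1.        ]] [ 2.45989397 -0.06641344  0.0251273 ] [-556.4416461    73.66425716 1046.9733995 ]
```

View pics/top0.png

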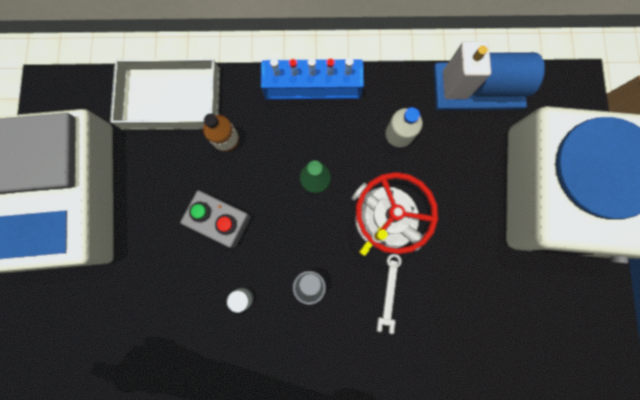

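View pics/side0.png

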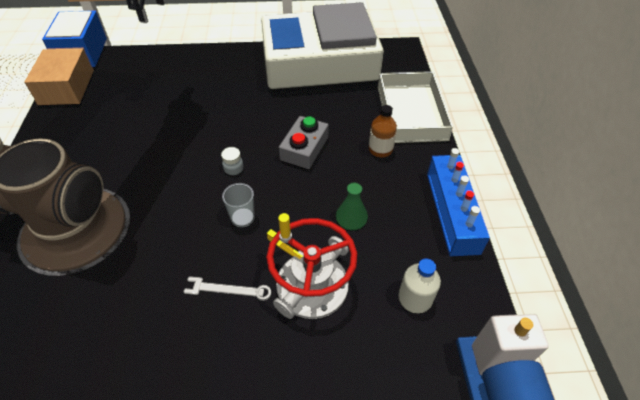

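The top view shows the wheel hub at about (397,212), the handle at (382,235), the mark at (365,248), the green button at (198,211) and the red one at (225,224). The side view agrees.

```bash
cat > h.py <<'E'
import numpy as np, cv2
from plant import status, vision, r
def ray(v,uv,z):
    R=cv2.Rodrigues(np.array(v['rvec'],float))[0]; t=np.array(v['tvec'],float).ravel()
    d=R.T@np.linalg.inv(v['K'])@[uv[0],uv[1],1]; c=-R.T@t
    return c+d*(z-c[2])/d[2]
def mask(v,c):
    h=cv2.cvtColor(v['img'],cv2.COLOR_BGR2HSV)
    R={'red':[(0,150,90),(8,255,255)],'yel':[(22,150,90),(35,255,255)],'grn':[(55,150,90),(80,255,255)]}[c]
    m=cv2.inRange(h,*map(np.array,R))
    if c=='red': m|=cv2.inRange(h,np.array((172,150,90)),np.array((180,255,255)))
    return m
def blobs(v,c,a=25):
    cs=cv2.findContours(mask(v,c),cv2.RETR_EXTERNAL,cv2.CHAIN_APPROX_NONE)[0]
    return sorted([x for x in cs if cv2.contourArea(x)>a],key=cv2.contourArea,reverse=True)
def cen(c): m=cv2.moments(c); return m['m10']/m['m00'],m['m01']/m['m00']
E
python3 - <<'E'
from h import *
np.set_printoptions(precision=1,suppress=True)
for n in('top','side'):
    v=vision.snapshot(n)
    R=cv2.Rodrigues(np.array(v['rvec'],float))[0]; print(n,'cam',-R.T@np.ravel(v['tvec']))
    for c,z in(('red',120),('red',60),('grn',60),('yel',188),('yel',103)):
        for b in blobs(v,c):
            e=cv2.fitEllipse(b)
            print(c,z,cv2.contourArea(b),np.array(cen(b)),'ell',np.array(e[0]),np.array(e[1]),ray(v,e[0],z)[:2],cv2.boundingRect(b))
    m=mask(v,'red')
    # wheel outer contour on plane 120
    b=blobs(v,'red')[0]; P=np.array([ray(v,p[0],120)[:2] for p in b],np.float32)
    print('wheel circ',cv2.minEnclosingCircle(P))
E
```

```text
top cam [454.2 -11.8 887.7]
red 120 5136.5 [397.  212.5] ell [397.  212.5] [79.6 82.4] [ 540.5 -176.9] (356, 172, 83, 82)
red 120 169.0 [224.  223.6] ell [224.  223.6] [14.4 15. ] [520.8 185.3] (217, 216, 15, 16)
red 120 25.5 [330.2  62.1] ell [330.2  62.1] [5.1 7. ] [879.9 -41.9] (328, 59, 6, 8)
red 60 5136.5 [397.  212.5] ell [397.  212.5] [79.6 82.4] [ 547.2 -189.8] (356, 172, 83, 82)
red 60 169.0 [224.  223.6] ell [224.  223.6] [14.4 15. ] [526.  200.7] (217, 216, 15, 16)
red 60 25.5 [330.2  62.1] ell [330.2  62.1] [5.1 7. ] [913.2 -44.2] (328, 59, 6, 8)
grn 60 150.5 [197.8 210.8] ell [197.8 210.8] [13.6 14.2] [555.7 260.7] (191, 204, 15, 15)
yel 188 97.0 [365.4 248.5] ell [365.4 248.5] [ 8.3 15.7] [465.2 -99.9] (359, 242, 14, 14)
yel 188 81.5 [380.8 234.2] ell [380.7 234.1] [10.2 11.2] [ 492.1 -129.8] (375, 228, 12, 12)
yel 103 97.0 [365.4 248.5] ell [365.4 248.5] [ 8.3 15.7] [ 466.6 -110.6] (359, 242, 14, 14)
yel 103 81.5 [380.8 234.2] ell [380.7 234.1] [10.2 11.2] [ 496.7 -144.2] (375, 228, 12, 12)
wheel circ ((541.459228515625, -176.29205322265625), 87.2718276977539)
side cam
[... 745 characters left out ...]
308.9 120.7] ell [308.9 120.7] [ 8.7 11.2] [550.4 271.8] (303, 116, 12, 10)
yel 188 204.0 [284.1 224.2] ell [284.  223.6] [10.5 27.2] [ 488.8 -148.1] (278, 213, 13, 25)
yel 188 147.5 [287.9 248.7] ell [287.5 248.5] [ 6.9 29.1] [ 494.4 -201.7] (276, 240, 26, 19)
yel 188 60.5 [270.7 233.8] ell [270.9 233.8] [ 7.8 11.1] [ 465.1 -169.2] (267, 229, 10, 12)
yel 103 204.0 [284.1 224.2] ell [284.  223.6] [10.5 27.2] [484.7 -87. ] (278, 213, 13, 25)
yel 103 147.5 [287.9 248.7] ell [287.5 248.5] [ 6.9 29.1] [ 490.9 -147.4] (276, 240, 26, 19)
yel 103 60.5 [270.7 233.8] ell [270.9 233.8] [ 7.8 11.1] [ 458.  -110.8] (267, 229, 10, 12)
wheel circ ((537.35400390625, -173.37115478515625), 86.67850494384766)
```

Call:
step_arm(
  series="0 0 0 0 0 0 10.3; 0 0 0 0 0 0 10.3; 0 0 0 0 0 0 10.3; 0 0 0 0 0 0 10.3; 0 0 0 0 0 0 10.3",
  force=20,
)

```text
clock: 0.82
position: [160.3, 499.0, 229.5]
orientation: [0.001, 0.58, 0.814, -0.002]
wrist_force: [-0.8, 0.5, 0.0]
gripper_width: -0.2
```

```bash
cat > plan.py <<'E'
import numpy as np
from scipy.optimize import brentq
A=np.array([540.5,-177]); PH0=136.5
def d(t):  # distance along t from rounded rect boundary (x half 14.5, y half 11, radius 10)
    f=lambda s: np.hypot(*np.maximum(np.abs(s*t)-[14.5,11],0))-10
    return brentq(f,5,60)
def P(w,gap=0):
    a=np.radians(PH0+w); t=np.array([-np.sin(a),np.cos(a)])
    return A+65*np.array([np.cos(a),np.sin(a)])-(d(t)+gap)*t
if __name__=='__main__':
    print('pre',P(0,15).round(1))
    for w in range(0,361,9): print(w,P(w).round(1),(P(w+9)-P(w))[::-1].round(1))
E
python3 plan.py; python3 -c "
from plant import status;from scipy.spatial.transform import Rotation as R
s=status.sense();print(s['position'],s['orientation'],s['joint_pos'],s['gripper_width'])"
```

```text
pre [ 522.6 -101.4]
0 [ 512.3 -112.3] [ -6.9 -10.9]
9 [ 501.4 -119.2] [-8.8 -9.5]
18 [ 491.8 -128. ] [-9.5 -7.5]
27 [ 484.4 -137.5] [-10.   -5.6]
36 [ 478.8 -147.5] [-10.2  -3.8]
45 [ 475.  -157.7] [-10.1  -2.3]
54 [ 472.7 -167.8] [-9.9 -0.9]
63 [ 471.8 -177.7] [-9.3  0.2]
72 [ 472. -187.] [-8.7  0.9]
81 [ 472.9 -195.7] [-9.3  2.6]
90 [ 475.5 -205. ] [-9.7  5. ]
99 [ 480.5 -214.6] [-9.4  7.6]
108 [ 488. -224.] [-8.1  9.5]
117 [ 497.5 -232.1] [-6.2 10. ]
126 [ 507.5 -238.2] [-4.4 10.2]
135 [ 517.7 -242.6] [-2.8 10.1]
144 [ 527.8 -245.5] [-1.5  9.9]
153 [ 537.7 -246.9] [-0.3  9.6]
162 [ 547.3 -247.3] [ 1.6 10.4]
171 [ 557.7 -245.7] [ 4. 11.]
180 [ 568.7 -241.7] [ 6.9 10.9]
189 [ 579.6 -234.8] [8.8 9.5]
198 [ 589.2 -226. ] [9.5 7.5]
207 [ 596.6 -216.5] [10.   5.6]
216 [ 602.2 -206.5] [10.2  3.8]
225 [ 606.  -196.3] [10.1  2.3]
234 [ 608.3 -186.2] [9.9 0.9]
243 [ 609.2 -176.3] [ 9.3 -0.2]
252 [ 609. -167.] [ 8.7 -0.9]
261 [ 608.1 -158.3] [ 9.3 -2.6]
270 [ 605.5 -149. ] [ 9.7 -5. ]
279 [ 600.5 -139.4] [ 9.4 -7.6]
288 [ 593. -130.] [ 8.1 -9.5]
297 [ 583.5 -121.9] [  6.2 -10. ]
306 [ 573.5 -115.8] [  4.4 -10.2]
315 [ 563.3 -111.4] [  2.8 -10.1]
324 [ 553.2 -108.5] [ 1.5 -9.9]
333 [ 543.3 -107.1] [ 0.3 -9.6]
342 [ 533.7 -106.7] [ -1.6 -10.4]
351 [ 523.3 -108.3] [ -4. -11.]
360 [ 512.3 -112.3] [ -6.9 -10.9]
[160.28239826 499.01978869 229.54811066] [ 5.48748540e-04  5.80425103e-01  8.14311673e-01 -1.70252896e-03] [ 1.26001695e+00  1.27160642e-01 -4.18567844e-02  1.40535644e+00
 -1.19060435e-05  2.49852052e+00] -0.19612675468873186
```

Call:
step_arm(
  series="0 0 0 0 0 0 9.5; 0 0 0 0 0 0 9.5; 0 -25 15 0 0 0 0; 0 -50 30 0 0 0 0; 0 -50 30 0 0 0 0",
)

```text
clock: 1.45
position: [234.0, 372.5, 227.8]
orientation: [0.001, 0.709, 0.705, -0.003]
wrist_force: [1.3, -0.4, 0.6]
gripper_width: -0.3
```

Call:
step_arm(
  series="0 -50 30 0 0 0 0; 0 -50 30 0 0 0 0; 0 -50 30 0 0 0 0; 0 -50 30 0 0 0 0; 0 -50 30 0 0 0 0",
)

```text
clock: 2.08
position: [385.6, 113.4, 229.2]
orientation: [0.002, 0.708, 0.706, -0.002]
wrist_force: [1.4, 1.1, 0.5]
gripper_width: -0.0
```

Call:
step_arm(
  series="0 -50 32 0 0 0 0; 0 -50 32 0 0 0 0; 0 -50 32 0 0 0 0; 0 -40 26 0 0 0 0; 0 -20 13 0 0 0 0",
)

```text
clock: 2.7
position: [523.3, -107.3, 229.9]
orientation: [0.002, 0.71, 0.704, -0.001]
wrist_force: [-0.1, 0.4, -0.9]
gripper_width: 0.1
```

Call:
step_arm(
  series="0 11 3 0 0 0 0; 0 0 0 20 0 0 0; 0 0 0 25 0 0 0; 0 0 0 25 0 0 0; 0 0 0 15 0 0 0",
)

```text
clock: 3.32
position: [526.2, -90.9, 143.9]
orientation: [0.001, 0.708, 0.706, 0.0]
wrist_force: [0.2, -0.6, -0.7]
gripper_width: -0.2
```

Run:
```python
from h import *
s=status.sense(); print(s['position'],s['wrist_force'])
a=vision.snapshot('top')['img'][130:290,290:490]; b=vision.snapshot('side')['img'][150:310,200:400]
cv2.imwrite('pics/c1.png',cv2.resize(np.hstack([a,b]),None,fx=2,fy=2,interpolation=cv2.INTER_CUBIC))
```

```text
[526.19112809 -90.90040256 143.89240623] [ 0.22150503 -0.6225078  -0.70084927]
```

View pics/c1.png

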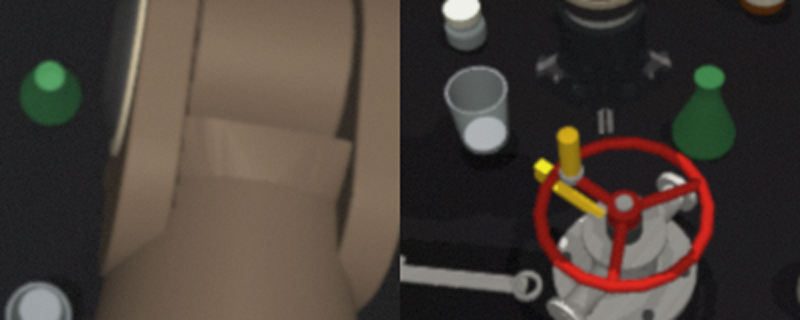

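The side crop shows the shut fingertips at about (605,122), behind the handle at (570,150), which is still next to the mark. The path is free.

Call:
step_arm(
  series="0 -10.5 -7 0 0 0 0; 0 -10.5 -7 0 0 0 0; 0 -7 -11 0 0 0 0; 0 -9 -9.5 0 0 0 0; 0 -9.5 -7.5 0 0 0 0",
)

```text
clock: 4.05
position: [483.3, -138.9, 147.2]
orientation: [0.003, 0.708, 0.706, 0.003]
wrist_force: [1.4, 4.4, -0.0]
gripper_width: 0.1
```

Call:
step_arm(
  series="0 -9.5 -4.5 0 0 0 0; 0 -10 -3.5 0 0 0 0; 0 -10 -2.5 0 0 0 0; 0 -10 -1 0 0 0 0; 0 -9.5 0 0 0 0 0",
)

```text
clock: 4.68
position: [470.2, -190.5, 147.1]
orientation: [0.002, 0.708, 0.706, 0.004]
wrist_force: [0.2, 3.5, 3.6]
gripper_width: 0.0
```

Call:
step_arm(
  series="0 -7 2 1 0 0 0; 0 -9.5 5 1 0 0 0; 0 -9.5 7.5 0 0 0 0; 0 -8 9.5 0 0 0 0; 0 -6.5 10 0 0 0 0",
)

```text
clock: 5.3
position: [504.6, -232.9, 149.0]
orientation: [0.002, 0.707, 0.707, 0.006]
wrist_force: [-3.6, 4.8, 6.0]
gripper_width: -0.0
```

Call:
step_arm(
  series="0 -5.5 7 2 0 0 0; 0 -4.5 8.5 2 0 0 0; 0 -3 9 1 0 0 0; 0 -1.5 9.5 0 0 0 0; 0 0 9.5 0 0 0 0",
)

```text
clock: 5.92
position: [546.0, -250.2, 148.3]
orientation: [0.002, 0.708, 0.706, 0.005]
wrist_force: [-5.0, -0.6, 3.2]
gripper_width: 0.1
```

Run:
```python
from h import *
s=status.sense(); print(s['position'],s['wrist_force'])
b=vision.snapshot('side')['img'][130:330,180:430]
cv2.imwrite('pics/c2.png',cv2.resize(b,None,fx=2.5,fy=2.5,interpolation=cv2.INTER_CUBIC))
```

```text
[ 546.02091568 -250.15373632  148.26033552] [-4.98187584 -0.55481425  3.16740248]
```

View pics/c2.png

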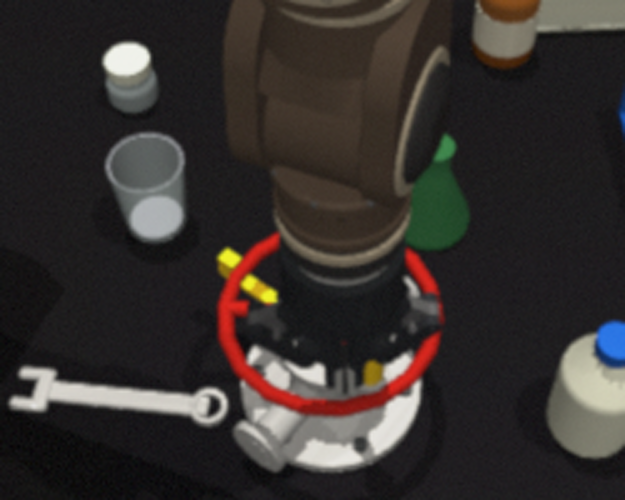

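The picture shows the handle at (372,372), just ahead of the fingertips at (345,380), and the wheel is following.

Call:
step_arm(
  series="0 2.5 10.5 1 0 0 0; 0 5 11 1 0 0 0; 0 7 10.5 0 0 0 0; 0 8.8 9 0 0 0 0; 0 9 7 0 0 0 0",
)

```text
clock: 6.6
position: [596.7, -222.8, 148.9]
orientation: [0.006, 0.709, 0.705, 0.002]
wrist_force: [-2.1, -3.0, 2.1]
gripper_width: 0.3
```

Call:
step_arm(
  series="0 9.5 4.5 1 0 0 0; 0 9.5 3 1 0 0 0; 0 9.5 2 0 0 0 0; 0 9 1 0 0 0 0; 0 8.5 0 0 0 0 0",
)

```text
clock: 7.22
position: [608.8, -174.2, 146.3]
orientation: [0.007, 0.709, 0.705, 0.001]
wrist_force: [-0.9, -5.4, 2.3]
gripper_width: 0.1
```

Call:
step_arm(
  series="0 8 -0.5 0 0 0 0; 0 9 -2 0 0 0 0; 0 9.5 -4 0 0 0 0; 0 9.5 -6 0 0 0 0; 0 8.5 -8 0 0 0 0",
)

```text
clock: 7.85
position: [587.9, -130.2, 147.5]
orientation: [0.01, 0.71, 0.704, -0.001]
wrist_force: [0.0, -10.9, 7.6]
gripper_width: 0.1
```

Call:
step_arm(
  series="0 7.5 -7 1 0 0 0; 0 6 -8.5 0 0 0 0; 0 4.5 -9.5 0 0 0 0; 0 2.5 -9.5 0 0 0 0",
)

```text
clock: 8.35
position: [556.4, -108.5, 150.0]
orientation: [0.016, 0.709, 0.705, 0.002]
wrist_force: [5.2, -4.6, 4.7]
gripper_width: 0.1
```

```bash
cat > ang.py <<'E'
from h import *
v=vision.snapshot('side'); s=status.sense(); print(s['position'],s['wrist_force'])
for b in blobs(v,'yel',15):
    print(cv2.contourArea(b),np.round(cen(b),1),cv2.boundingRect(b))
b=v['img'][130:330,180:430]
import sys
cv2.imwrite(sys.argv[1],cv2.resize(b,None,fx=2.5,fy=2.5,interpolation=cv2.INTER_CUBIC))
E
python3 ang.py pics/c3.png
```

```text
[ 555.15135758 -108.18093345  150.08649361] [ 1.26790699 -0.88951819  4.16074034]
159.0 [305.6 216.2] (300, 206, 11, 22)
154.5 [287.9 248.7] (276, 240, 26, 19)
61.0 [270.7 234. ] (267, 229, 10, 12)
```

View pics/c3.png

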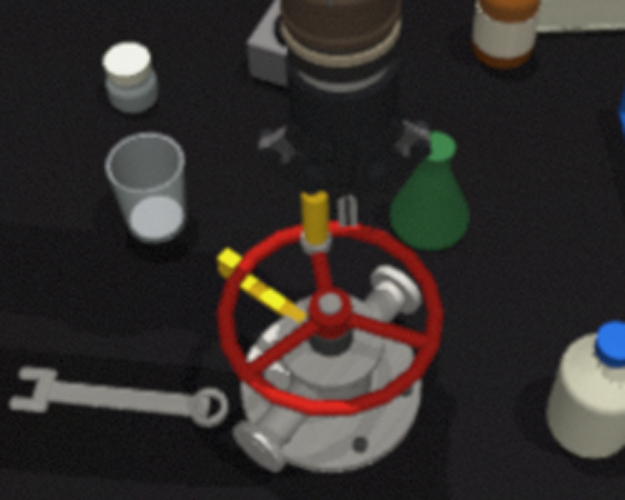

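The handle at (315,220) is clearly short of the mark at (228,262), and the fingers are still behind it. I'll turn its pixel column into an angle.

```bash
cat > ang2.py <<'E'
from h import *
v=vision.snapshot('side')
W=np.arange(-40,20,1.); a=np.radians(136.5+W)
X=np.c_[540.5+65*np.cos(a),-177+65*np.sin(a),0*a+162]
uv=cv2.projectPoints(X,np.array(v['rvec'],float),np.array(v['tvec'],float),v['K'],None)[0][:,0]
uv=uv-uv[40]
for b in blobs(v,'yel',15):
    u,w=cen(b); x,y,bw,bh=cv2.boundingRect(b)
    if bh>20 and bh>bw: print(u,w,(x,y,bw,bh),'deg past mark',np.interp(-(u-284.1),-uv[:,0],W), 'edges',x-278,x+bw-291)
    print(np.round(cen(b),1))
s=status.sense(); print(s['clock'],s['position'],s['wrist_force'])
E
python3 ang2.py; python3 plan.py | tail -5
```

```text
305.1435594886922 215.95673549655848 (300, 206, 11, 22) deg past mark -40.0 edges 22 20
[305.1 216. ]
[287.9 248.7]
[270.7 234. ]
8.45 [ 555.32830007 -108.23227245  149.93159548] [ 0.2321399  -1.12156352  5.67860382]
324 [ 553.2 -108.5] [ 1.5 -9.9]
333 [ 543.3 -107.1] [ 0.3 -9.6]
342 [ 533.7 -106.7] [ -1.6 -10.4]
351 [ 523.3 -108.3] [ -4. -11.]
360 [ 512.3 -112.3] [ -6.9 -10.9]
```

Call:
step_arm(
  series="0 1 -9 2 0 0 0; 0 0.5 -8 2 0 0 0; 0 -1 -6 0 0 0 0; 0 -1.5 -4 0 0 0 0; 0 0 0 0 0 0 0",
)

```text
clock: 9.07
position: [533.9, -110.5, 150.2]
orientation: [0.021, 0.709, 0.705, 0.006]
wrist_force: [2.2, -1.7, 3.9]
gripper_width: -0.3
```

```bash
sed -i 's/-40,20/-60,20/;s/uv\[40\]/uv[60]/' ang2.py; python3 ang2.py
```

```text
293.77777777777777 218.54133333333334 (288, 208, 12, 23) deg past mark -20.429613501092167 edges 10 9
[293.8 218.5]
[287.8 248.6]
[270.6 234.1]
9.125 [ 533.84471765 -110.54341866  150.17695135] [ 1.54587217 -2.33635729  4.89108442]
```

Call:
step_arm(
  series="0 -0.5 -6 2 0 0 0; 0 -1 -5 1 0 0 0; 0 -1.5 -4 0 0 0 0; 0 0 0 0 0 0 0",
)

```text
clock: 9.62
position: [524.0, -114.9, 150.2]
orientation: [0.027, 0.709, 0.705, 0.008]
wrist_force: [0.7, -1.5, 3.9]
gripper_width: 0.2
```

```bash
python3 ang2.py
```

```text
288.85194805194806 221.1177489177489 (283, 210, 12, 24) deg past mark -10.669900434768321 edges 5 4
[288.9 221.1]
[287.7 248.6]
[270.7 233.9]
9.675 [ 523.91562895 -114.8354975   150.1510353 ] [ 1.09333271 -1.46960798  5.25698436]
```

Call:
step_arm(
  series="0 -2 -4 1 0 0 0; 0 -2 -3 1 0 0 0; 0 0 0 0 0 0 0",
)

```text
clock: 10.05
position: [519.5, -117.7, 150.3]
orientation: [0.028, 0.708, 0.705, 0.011]
wrist_force: [0.4, -2.2, 3.4]
gripper_width: -0.2
```

```bash
python3 ang2.py
```

```text
286.5689802913453 222.8337617823479 (281, 211, 12, 25) deg past mark -5.7492699627010175 edges 3 2
[286.6 222.8]
[287.7 248.6]
[270.7 233.9]
10.1 [ 519.39128366 -117.70678254  150.12437015] [ 1.56758523 -1.40732448  5.58255735]
```

Call:
step_arm(
  series="0 -2.5 -3 1 0 0 0; 0 -2 -2.5 0 0 0 0; 0 0 0 0 0 0 0",
)

```text
clock: 10.48
position: [515.6, -120.6, 150.2]
orientation: [0.027, 0.708, 0.706, 0.013]
wrist_force: [1.2, -1.8, 4.2]
gripper_width: -0.4
```

```bash
python3 ang2.py
```

```text
284.7216494845361 224.30326460481098 (279, 213, 12, 25) deg past mark -1.4969877130854479 edges 1 0
[284.7 224.3]
[288.  248.8]
[270.7 234. ]
10.525 [ 515.50753137 -120.57213359  150.14131728] [ 2.5909137  -1.74968207  5.59850956]
```

Call:
step_arm(
  series="0 5 5 0 0 0 0; 0 12 12 0 0 0 0; 0 15 12 -20 0 0 0; 0 0 0 -40 0 0 0; 0 20 0 -40 0 0 0",
)

```text
clock: 11.15
position: [536.8, -61.8, 243.8]
orientation: [0.018, 0.708, 0.706, 0.008]
wrist_force: [0.5, 0.2, 0.5]
gripper_width: -0.1
```

Call:
step_arm(
  series="0 60 0 0 0 0 0; 0 60 0 0 0 0 0; 0 60 0 0 0 0 0; 0 40 0 0 0 0 0; 0 0 0 0 0 0 0",
)

```text
clock: 11.78
position: [538.3, 170.7, 239.4]
orientation: [0.017, 0.707, 0.707, 0.007]
wrist_force: [0.1, -0.3, -0.4]
gripper_width: 0.1
```

```bash
python3 ang2.py
python3 - <<'E'
from h import *
vs=[vision.snapshot(n) for n in('top','side')]
for n,v in zip(('top','side'),vs):
    old=dict(v); old['img']=cv2.imread(f'pics/{n}0.png')
    for w in (old,v): print(n,[(cv2.contourArea(b),np.round(cen(b),2).tolist(),cv2.boundingRect(b)) for b in blobs(w,'yel',30)])
a=vs[0]['img'][150:280,300:460]; b=cv2.imread('pics/top0.png')[150:280,300:460]
cv2.imwrite('pics/c4.png',cv2.resize(np.hstack([b,a]),None,fx=2.5,fy=2.5,interpolation=cv2.INTER_CUBIC))
E
```

```text
284.63432835820896 223.62354892205636 (279, 212, 12, 26) deg past mark -1.2890772747967978 edges 1 0
[284.6 223.6]
[287.7 248.7]
[270.7 233.9]
11.825 [538.26251161 169.51524856 239.46770439] [ 0.01372708  0.16054696 -0.55569157]
top [(97.0, [365.38, 248.47], (359, 242, 14, 14)), (81.5, [380.84, 234.23], (375, 228, 12, 12))]
top [(97.0, [365.38, 248.47], (359, 242, 14, 14)), (77.0, [380.34, 233.79], (375, 229, 12, 10))]
side [(205.0, [284.03, 224.19], (278, 213, 12, 25)), (146.5, [287.84, 248.74], (276, 240, 26, 19)), (59.5, [270.73, 233.89], (267, 229, 10, 12))]
side [(200.0, [284.59, 223.63], (279, 212, 12, 25)), (147.5, [287.74, 248.66], (276, 240, 26, 19)), (59.5, [270.73, 233.89], (267, 229, 10, 12))]
```

View pics/c4.png

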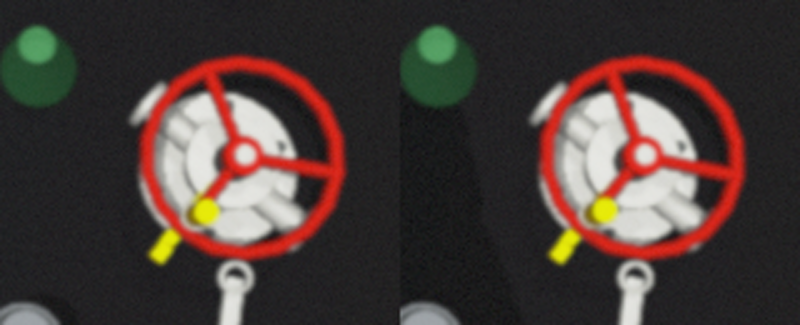

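Both views show the handle about 1.2° short of its start position, with nothing else moved. I'll go back and nudge it the last 1.4 mm.

Call:
step_arm(
  series="0 -60 0 0 0 0 0; 0 -60 0 0 0 0 0; 0 -60 0 0 0 0 0; 0 -50 0 0 0 0 0; 0 -20 0 0 0 0 0",
)

```text
clock: 12.55
position: [535.6, -94.3, 243.3]
orientation: [0.017, 0.711, 0.703, 0.007]
wrist_force: [-0.5, 0.7, -0.7]
gripper_width: 0.2
```

Call:
step_arm(
  series="0 0 0 25 0 0 0; 0 0 0 30 0 0 0; 0 0 0 25 0 0 0; 0 0 0 10 0 0 0; 0 0 0 0 0 0 0",
)

```text
clock: 13.18
position: [536.2, -105.4, 152.5]
orientation: [0.018, 0.717, 0.697, 0.007]
wrist_force: [-0.2, -0.3, 0.6]
gripper_width: -0.1
```

Call:
step_arm(
  series="0 -4 -7 0 0 0 0; 0 -4 -5 0 0 0 0; 0 -3 -4 0 0 0 0; 0 0 0 0 0 0 0",
)

```text
clock: 13.68
position: [519.8, -117.3, 155.3]
orientation: [0.02, 0.717, 0.697, 0.008]
wrist_force: [-0.7, 0.1, -0.2]
gripper_width: 0.1
```

```bash
python3 ang2.py
```

```text
284.65407220822834 224.1586901763224 (279, 213, 12, 25) deg past mark -1.3360871186191976 edges 1 0
[284.7 224.2]
[288.  248.8]
[270.7 234. ]
13.725 [ 519.94761959 -117.22518569  155.2584476 ] [ 0.69857563  0.68364777 -0.41087144]
```

Call:
step_arm(
  series="0 -2 -2.5 1 0 0 0; 0 -1.5 -2 0 0 0 0; 0 -0.7 -0.8 0 0 0 0; 0 0 0 0 0 0 0",
)

```text
clock: 14.22
position: [515.0, -120.9, 154.2]
orientation: [0.02, 0.716, 0.697, 0.009]
wrist_force: [1.8, 1.2, 0.2]
gripper_width: 0.3
```

```bash
python3 ang2.py
```

```text
284.66836301950804 224.07718405428326 (279, 213, 12, 24) deg past mark -1.370113349860536 edges 1 0
[284.7 224.1]
[288.  248.8]
[270.7 234. ]
14.275 [ 514.98534332 -120.90108155  154.15508684] [ 1.19095261  1.11084174 -0.16130071]
```

In contact and not moved yet. Next is a small push.

Call:
step_arm(
  series="0 -1.5 -1.5 0 0 0 0; 0 -1 -1 0 0 0 0; 0 0 0 0 0 0 0",
)

```text
clock: 14.65
position: [513.0, -122.7, 154.2]
orientation: [0.02, 0.716, 0.698, 0.01]
wrist_force: [2.0, 2.7, -0.9]
gripper_width: -0.3
```

```bash
python3 ang2.py
```

```text
283.67585630743525 225.0359231411863 (278, 214, 12, 24) deg past mark 1.0462615730563365 edges 0 -1
[283.7 225. ]
[288.2 249. ]
[270.8 234.1]
14.7 [ 512.94308249 -122.69638208  154.16801239] [ 1.4000165   2.78540551 -0.42932846]
```

Call:
step_arm(
  series="0 5 5 0 0 0 0; 0 12 12 0 0 0 0; 0 15 12 -20 0 0 0; 0 0 0 -40 0 0 0; 0 20 0 -35 0 0 0",
)

```text
clock: 15.32
position: [540.2, -68.0, 247.9]
orientation: [0.018, 0.717, 0.697, 0.006]
wrist_force: [0.6, 0.2, 0.2]
gripper_width: -0.1
```

Call:
step_arm(
  series="0 60 0 0 0 0 0; 0 60 0 0 0 0 0; 0 60 0 0 0 0 0; 0 55 0 0 0 0 0; 0 30 0 0 0 0 0",
)

```text
clock: 15.95
position: [552.1, 207.5, 246.3]
orientation: [0.021, 0.717, 0.696, 0.008]
wrist_force: [-0.5, 0.2, -0.9]
gripper_width: -0.0
```

```bash
python3 ang2.py;  python3 - <<'E'
from h import *
from scipy.spatial.transform import Rotation as R
v=vision.snapshot('top')
print([(cv2.contourArea(b),np.round(cen(b),2).tolist(),cv2.boundingRect(b)) for b in blobs(v,'yel',30)])
s=status.sense(); q=s['orientation']
c=R.from_quat([q[1],q[2],q[3],q[0]]); g=R.from_quat([.5**.5,.5**.5,0,0])
print(np.degrees((c.inv()*g).as_rotvec()), s['position'])
E
```

```text
283.66089108910893 224.54455445544554 (278, 213, 12, 25) deg past mark 1.0838263999875415 edges 0 -1
[283.7 224.5]
[288.  248.9]
[270.7 233.9]
16.0 [552.1346526  210.24580875 245.82425737] [-1.33024529  1.60535516 -1.03581143]
[(98.0, [365.41, 248.4], (359, 241, 14, 15)), (83.5, [381.27, 234.36], (376, 228, 12, 12))]
[ 2.30886687  1.09658003 -1.61406299] [552.13714984 207.91679756 245.84722571]
```

The wheel is now about +0.9° from a full turn, which is good. Now level the tool and go over the green button.

Call:
step_arm(
  series="0 25 1 0 2.3 1.1 -1.6; 0 24 1 0 0 0 0; 0 0 0 50 0 0 0; 0 0 0 50 0 0 0; 0 0 0 35 0 0 0",
)

```text
clock: 16.68
position: [558.5, 261.0, 110.6]
orientation: [0.003, 0.708, 0.707, 0.004]
wrist_force: [0.6, 0.1, -0.7]
gripper_width: -0.0
```

Run:
```python
from h import *
s=status.sense(); print(s['position'],s['orientation'],s['wrist_force'])
b=vision.snapshot('side')['img'][60:220,210:410]
cv2.imwrite('pics/c5.png',cv2.resize(b,None,fx=3,fy=3,interpolation=cv2.INTER_CUBIC))
```

```text
[558.53501868 260.97713367 110.60942131] [0.0033722  0.70760142 0.70659416 0.00368247] [ 0.58516765  0.14575665 -0.73297123]
```

View pics/c5.png

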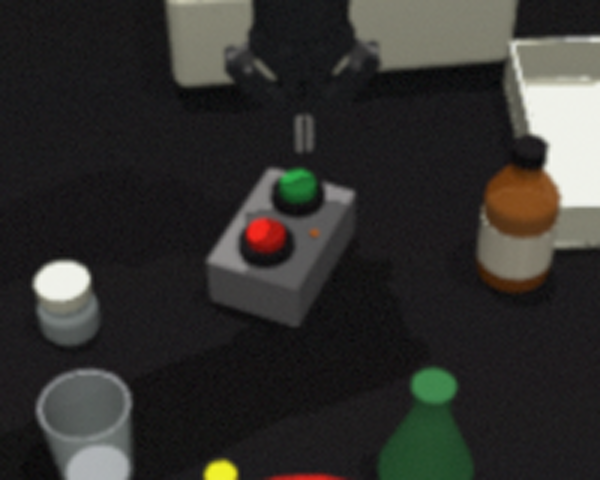

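The fingertips at (304,150) are above the green button (297,187), about 5 mm too far in +x.

Call:
step_arm(
  series="0 -2 -5 10 0 0 0; 0 0 0 10 0 0 0; 0 0 0 8 0 0 0; 0 0 0 3 0 0 0; 0 0 0 0 0 0 0",
)

```text
clock: 17.35
position: [552.9, 258.5, 75.6]
orientation: [0.004, 0.708, 0.706, 0.001]
wrist_force: [0.5, 0.4, 0.1]
gripper_width: 0.1
```

Call:
step_arm(
  series="0 0 0 2 0 0 0; 0 0 0 2 0 0 0; 0 0 0 1.5 0 0 0; 0 0 0 0 0 0 0",
)

```text
clock: 17.85
position: [553.4, 258.7, 71.7]
orientation: [0.004, 0.708, 0.706, 0.002]
wrist_force: [-0.3, -1.0, 4.4]
gripper_width: 0.2
```

Call:
step_arm(
  series="0 0 0 2 0 0 0; 0 0 0 2 0 0 0; 0 0 0 0 0 0 0",
)

```text
clock: 18.23
position: [553.5, 258.7, 69.3]
orientation: [0.004, 0.708, 0.706, 0.003]
wrist_force: [-2.9, -1.6, 4.4]
gripper_width: -0.1
```

Call:
step_arm(
  series="0 0 0 2.5 0 0 0; 0 0 0 2.5 0 0 0; 0 0 0 0 0 0 0",
)

```text
clock: 18.6
position: [553.6, 258.8, 69.7]
orientation: [0.005, 0.708, 0.706, 0.005]
wrist_force: [-2.0, -0.8, 3.9]
gripper_width: 0.2
```

Call:
step_arm(
  series="0 0 0 5 0 0 0; 0 0 0 5 0 0 0",
)

```text
clock: 18.85
position: [554.2, 259.1, 68.4]
orientation: [0.006, 0.708, 0.706, 0.008]
wrist_force: [-17.1, -8.1, 41.6]
gripper_width: 0.4
```

Run:
```python
from h import *
v=vision.snapshot('side'); s=status.sense(); print(s['position'],s['wrist_force'])
b=v['img'][90:190,250:380]
cv2.imwrite('pics/c6.png',cv2.resize(b,None,fx=5,fy=5,interpolation=cv2.INTER_CUBIC))
```

```text
[554.12910193 259.03297581  68.54248574] [-14.45168075  -6.14547035  33.95750483]
```

View pics/c6.png

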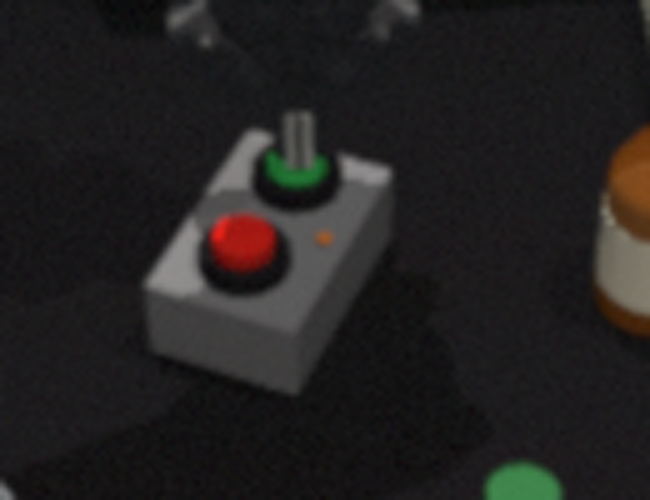

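The button is pressed fully home: it is sunk in its collar, and the force rises steeply at z≈68.5. Releasing straight up.

Call:
step_arm(
  series="0 0 0 -3 0 0 0; 0 0 0 -8 0 0 0; 0 0 0 -20 0 0 0; 0 0 0 -50 0 0 0; 0 0 0 -50 0 0 0",
)

```text
clock: 19.52
position: [549.9, 257.7, 198.5]
orientation: [0.005, 0.708, 0.706, 0.005]
wrist_force: [0.1, -0.4, 0.4]
gripper_width: 0.2
```

Call:
step_arm(
  series="0 40 -40 -10 0 0 0; 0 40 -50 0 0 0 0; 0 40 -50 0 0 0 0; 0 40 -50 0 0 0 0; 0 0 0 0 0 0 0",
)

```text
clock: 20.15
position: [363.4, 422.0, 208.4]
orientation: [0.006, 0.71, 0.705, 0.009]
wrist_force: [0.5, -0.4, 0.8]
gripper_width: 0.3
```

```bash
python3 ang2.py;  python3 - <<'E'
from h import *
for n in('top','side'):
    v=vision.snapshot(n); o=dict(v); o['img']=cv2.imread(f'pics/{n}0.png')
    for c in('grn','red','yel'):
        for w in(o,v): print(n,c,[(cv2.contourArea(b),np.round(cen(b),1).tolist()) for b in blobs(w,c,30)])
    cv2.imwrite(f'pics/{n}9.png',v['img'])
a=[cv2.imread(f'pics/top{i}.png')[:,150:450] for i in(0,9)]
cv2.imwrite('pics/c7.png',np.hstack(a))
E
```

```text
283.6212871287129 224.56930693069307 (278, 213, 12, 25) deg past mark 1.1832379745885613 edges 0 -1
[283.6 224.6]
[288.  248.9]
[270.7 233.9]
20.2 [364.77596174 420.90367372 208.33645447] [ 0.42144613 -0.53364451 -0.12537423]
top grn [(150.5, [197.8, 210.9])]
top grn [(149.5, [197.8, 210.8])]
top red [(5135.5, [397.0, 212.6]), (169.5, [223.9, 223.6])]
top red [(5133.0, [397.0, 212.6]), (168.5, [223.9, 223.6])]
top yel [(97.0, [365.4, 248.5]), (81.5, [380.8, 234.2])]
top yel [(97.0, [365.4, 248.4]), (83.5, [381.3, 234.4])]
side grn [(75.0, [308.9, 120.8])]
side grn [(74.0, [308.9, 120.7])]
side red [(3073.0, [320.3, 261.7]), (96.5, [298.1, 137.9]), (40.0, [469.2, 194.6]), (33.0, [459.1, 165.7])]
side red [(3069.0, [320.4, 261.5]), (96.5, [298.1, 137.9]), (39.0, [469.2, 194.5]), (33.0, [459.1, 165.7])]
side yel [(205.0, [284.0, 224.2]), (146.5, [287.8, 248.7]), (59.5, [270.7, 233.9])]
side yel [(202.0, [283.6, 224.6]), (144.5, [288.0, 248.9]), (61.0, [270.7, 233.9])]
```

View pics/c7.png

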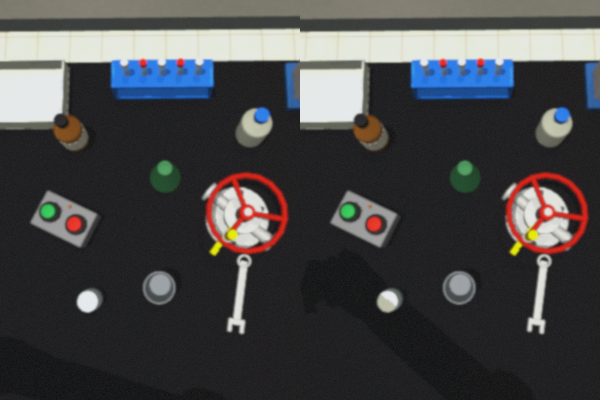

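Before and after match: box, buttons, glassware, bottles and wrench are all where they stood. Handing in.

```bash
python3 -c "
from plant import r; print(r.sign_off())"
```

```text
the job is handed in; nothing more can be done
None
```

I pushed the red wheel one full turn counter-clockwise by its handle with the shut fingers. I then pressed the green button fully down with the fingertips and released it. The job was handed in at about 20 s on the robot's clock.

- **Wheel:** it stopped about 1.2° short on the first pass, so I nudged it again. It now stands about 1° past one full turn; the two cameras disagree slightly (top view about +0.8°, side view about +1.2°). It has stayed there since.
- **Green button:** it sank into its collar and hit its stop at a tip height of about 68.5 mm. The last press was harder than I intended, about 42 N downward at the fingertip (roughly 46 N at the wrist). The button came back up afterwards.
- **Everything else:** the box and both buttons are within 0.1 pixel of where they started, and the red button was never touched. By eye, the glassware, bottles and wrench have not moved. The arm was clear of everything at hand-in.

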